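# Load the tool rack in calling order

## Robot

A 6-joint arm with a two-finger parallel gripper is mounted at the origin on a cart in front of the work surface, level with it; the furniture and walls round the work are solid. World frame = base frame: x ahead of the robot, y to its left, z up, the work surface at z = 0. Lengths are in m, angles in degrees, forces in N, time in s.
With the tool pointing down it reaches from about 0.4 to 0.825 m from the base axis. Payload 7 kg.
Tool frame: the origin (TCP) lies at the very end of the fingers, on their centre line; the grasp point (between the pads) lies 19 mm behind it (r.grip_depth is the distance from the TCP to the grasp point, in m); z points along the fingers, y is the line along which they close (so a half turn about z gives the same grasp; the last joint's range is limited). The gripper opens to 88 mm and grips with 3 to 60 N. Pads are 19 mm wide; open, the fingers measure 130 mm over their backs; the gripper's body (78 mm by 193 mm) begins 47 mm behind the grasp point.
Start: joints at [79.761, 20.546, 0.682, 0, -70.136, -16.507], TCP at [0.304, 0.603, 0.227] pointing down, gripper open.
Joint ranges: [-176.03, 176.03], [-82.01, 121.73], [-58.28, 71.71], [-173.87, 95.51], [-174.79, -0.11], [-173.66, 173.66]. Speed limits (degrees/s): [136.94, 136.94, 172.46, 180, 180, 180].

## Interface

Orientations are given as [roll, pitch, yaw] about the fixed x, y, z axes, in that order (R = Rz(yaw) Ry(pitch) Rx(roll)).
In Python, from plant import r gives the robot as it stands.
- The arm moves only by the tool play_rows, never from a script. Its argument "rows" is a list that holds one entry, the list of rows, each a list of 5 numbers: the closure, from 0 (fully open) to 1 (shut), then the shift along the tool's x, y, z each as a share of 0.5 m, from -1 to 1, then the turn about the tool's z as a share of 1.5 rad, from -1 to 1. A call has exactly 8 rows; each row is the pose to reach, as a shift and turn from the pose commanded when the call began, along the tool's axes at that moment; what a row does not reach only later rows make up. A row lasts 1/12 s, in which the tool goes at most 41.7 mm and 7.16 degrees, less where a joint would pass 70% of its speed; a pose out of reach is approached as far as the arm can. A call with a number of a shift or a turn outside -1 to 1 is refused whole. A call with a gripper value outside its range is refused whole. The fingers move at their own pace and stop on an object; "squeeze" is the grip in N (left out, the last holds). Time passes only in rows, so rows that repeat a pose let the fingers close, or fill a call up. It gives the time, the measured TCP pose, the force, the opening and the grip force at its end, in the units of the state.
- r.get_state(): the state, without advancing time (a new reading comes with each control period).
- r.capture(name): name is "scene" or "top"; returns the picture (420x560x3 uint8, red, green, blue); there is no depth.
- r.camera_info(name): a dict with "fovy" (degrees; the focal length in pixels is half the picture's height over the tangent of half this angle, whatever the lens; pixels are square), "cx", "cy" (the principal point, pixels), "pose" (4x4, takes a point from camera to world coordinates). Camera axes: x right, y down, z forward; pixel columns grow to the right and rows downward; lengths in m; the calibration is good to about 2 mm. A picture is of the moment at which its call begins. camera_info takes no time and is no camera call.
- r.close_job(): hands the job in; it is judged then, once.
The state is a dict: "time_s": time; "joints": joint angles; "qd": joint speeds; "joint_torque": joint torques, N m; "tcp_pos": TCP position; "eef_rot": TCP orientation; "contact_force": force on the tool from outside, world axes, zero at the start; "moment": the same for the moment, N m; "gripper_width": finger opening in m; "gripper_force": force on a finger pad.
Only numpy, scipy, OpenCV 4.12 (cv2) and the standard library are available. Lean on these libraries where they do the work, as an engineer would, in place of code of your own. Each camera call takes 0.05 s, during which the arm holds its last target. There are 200 camera calls.

## Task

The four router cutters in their tapered holders stand in the wooden setting stand in the order in which the machine will call them. Move all four into the empty aluminium tool rack beside it so that they stand there in the same left-to-right order (as you see them from your side of the bench), each fully home in its own hole and upright. The cutting edges are brittle: keep the holders upright as you carry them, set them down rather than let them fall, and do not let one knock another.

Things in the scene. Friction and masses are not known exactly. Their poses are not given: they have to be found in the camera images.
- straight_cutter: Slim straight cutter, 16 mm wide, tip at z 94 mm, in a steel taper holder, 0.4 kg. Origin on its axis, underside of the flange; +z to the cutter. Flange 50 mm dia, z 0-18; neck 36 to z 30; dark nut 40 mm dia, z 30-52 (grip at z 41: fingertips clear the flange). Below: taper 32 mm dia at z 0 to 19 at z -47, 13 mm stud to z -61. Seated, the flange lies flat on the rack's top.
- ball_cutter: Dome-ended cutter, 24 mm wide, tip at z 90 mm, in a steel taper holder, 0.4 kg. Origin on its axis, underside of the flange; +z to the cutter. Flange 50 mm dia, z 0-18; neck 36 to z 30; dark nut 40 mm dia, z 30-52 (grip at z 41: fingertips clear the flange). Below: taper 32 mm dia at z 0 to 19 at z -47, 13 mm stud to z -61. Seated, the flange lies flat on the rack's top.
- vee_cutter: Pointed V cutter, a 32 mm wide cone, point up at z 87 mm, in a steel taper holder, 0.4 kg. Origin on its axis, underside of the flange; +z to the cutter. Flange 50 mm dia, z 0-18; neck 36 to z 30; dark nut 40 mm dia, z 30-52 (grip at z 41: fingertips clear the flange). Below: taper 32 mm dia at z 0 to 19 at z -47, 13 mm stud to z -61. Seated, the flange lies flat on the rack's top.
- slot_cutter: Slotting cutter, a 38 mm toothed disc on a thin shaft, top at z 88 mm, in a steel taper holder, 0.4 kg. Origin on its axis, underside of the flange; +z to the cutter. Flange 50 mm dia, z 0-18; neck 36 to z 30; dark nut 40 mm dia, z 30-52 (grip at z 41: fingertips clear the flange). Below: taper 32 mm dia at z 0 to 19 at z -47, 13 mm stud to z -61. Seated, the flange lies flat on the rack's top.
- setting_stand: Fixed wooden stand, 86 x 292 x 70 mm (x, y, z), holding the four holders at the start. Origin: centre of underside. Top face at z 70 mm with four 35 mm through holes in a row along y: x 0, y +105, +35, -35, -105 mm; +y is the robot's left within 0.2 rad.
- tool_rack: Fixed aluminium rack, grey feet, 86 x 292 x 70 mm, empty at the start, left or right of the wooden stand, roughly in line. Origin: centre of underside. Top face at z 70 mm with four 35 mm through holes in a row along y: x 0, y +105, +35, -35, -105 mm; +y is the robot's left within 0.2 rad. A holder is home with its origin 70 mm above the rack's.
Mind the look-alikes: they are no part of the job. What is shaped like the vee_cutter but blue is not meant. Leave any green or turquoise look-alike of the ball_cutter alone.

How it is judged:
By the outcome, as a careful person would: the job done as asked, in the order asked, and still so for the second after the job is handed in, with the robot touching nothing.
It also fails if it takes over 112 s, if anything falls off the work surface, if the arm or the gripper's body presses on something with over 40 N, if the wrist force passes 120 N, or if a joint passes its speed limit or range.

## Working session

There is one attempt and no reset: what is moved stays moved. The work goes in short steps, Python scripts to look and compute and a tool call to move; the robot and the scene stay as the last step left them, time stands still between calls to the robot, and variables do not carry over. Pictures are saved under pics/ and viewed, at most 14 in all, crops included, and the job is handed in when it is done.

Besides the shell and the picture viewer there is one more tool, called after "Call:" as name(argument=value, ...) on one line, values as JSON. play_rows: Moves the arm, as the interface text tells. Its arguments: {"type":"object","properties":{"rows":{"type":"array","items":{"type":"array","items":{"type":"array","items":{"type":"number"}}}},"squeeze":{"type":"number"}},"required":["rows"]}

```bash
mkdir -p pics
python3 - <<'E'
from plant import r
import cv2,numpy as np
np.set_printoptions(precision=4,suppress=True)
for n in("scene","top"):
    cv2.imwrite(f"pics/{n}0.png",r.capture(n)[:,:,::-1]); c=r.camera_info(n); print(n,c)
s=r.get_state();print(s, r.grip_depth)
E
```

```text
scene {'fovy': 52.00862200026266, 'cx': 274.81500077405695, 'cy': 202.28176099536324, 'pose': array([[ 0.6762, -0.3262,  0.6605, -0.2729],
       [-0.7364, -0.2767,  0.6173, -0.6731],
       [-0.0186, -0.9039, -0.4273,  0.6123],
       [ 0.    ,  0.    ,  0.    ,  1.    ]])}
top {'fovy': 47.779577846961445, 'cx': 275.4280584930184, 'cy': 212.6605416478607, 'pose': array([[-0.0191, -0.9969,  0.0764,  0.4245],
       [-0.9998,  0.0186, -0.0064,  0.0845],
       [ 0.005 , -0.0765, -0.9971,  1.4113],
       [ 0.    ,  0.    ,  0.    ,  1.    ]])}
{'time_s': 0.1, 'joints': array([ 79.7613,  20.5859,   0.6385,  -0.0164, -70.137 , -16.5081]), 'qd': array([ 0.0032, -0.0288,  0.1807,  0.0901,  0.0421,  0.032 ]), 'joint_torque': array([ -0.001 , -58.4161,  29.3751,   7.0155,   0.0101,  -0.    ]), 'tcp_pos': array([0.3036, 0.6024, 0.2257]), 'eef_rot': array([179.9147,  -0.0092, -26.7524]), 'contact_force': array([0.5492, 0.4388, 0.1384]), 'moment': array([ 0.0281,  0.0173, -0.0128]), 'gripper_force': 0.0, 'gripper_width': 0.08759530238256061} 0.0188
```

View pics/scene0.png

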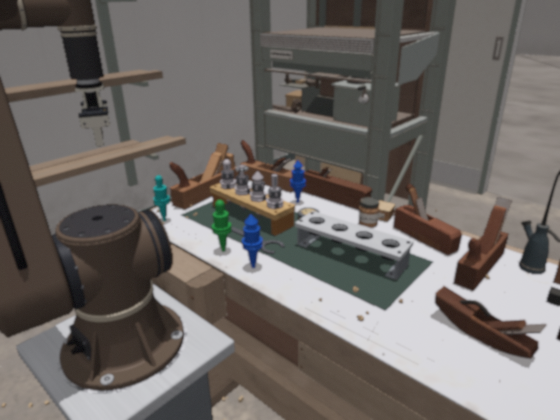

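View pics/top0.png

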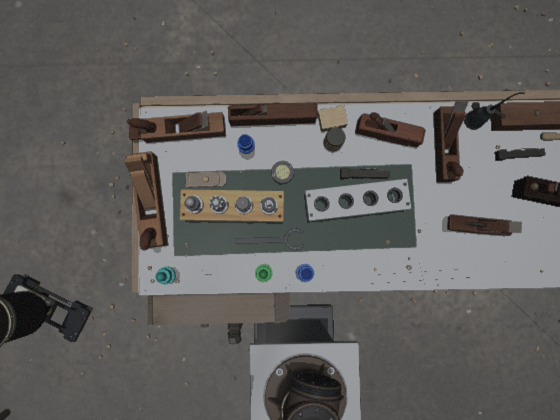

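The wooden stand is on the left (top ~180-285, 190-222) with four holders; the empty rack is on the right (305-412, 180-220). The blue vee-shapes (246,145; 305,273), green (264,273) and turquoise (166,275) balls stand outside the stand and are not meant. Next I enlarge both cameras' views.

Run:
```python
import cv2,numpy as np
t=cv2.imread("pics/top0.png")[170:235,170:420]; s=cv2.imread("pics/scene0.png")[150:280,205:420]
cv2.imwrite("pics/c1.png",np.vstack([cv2.resize(t,None,fx=3.2,fy=3.2,interpolation=2)[:200,:800],cv2.resize(s,(660,400),interpolation=2) if 0 else cv2.copyMakeBorder(cv2.resize(s,(660,399),interpolation=2),0,0,0,140,0)]))
```

```text
(no output)
```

View pics/c1.png

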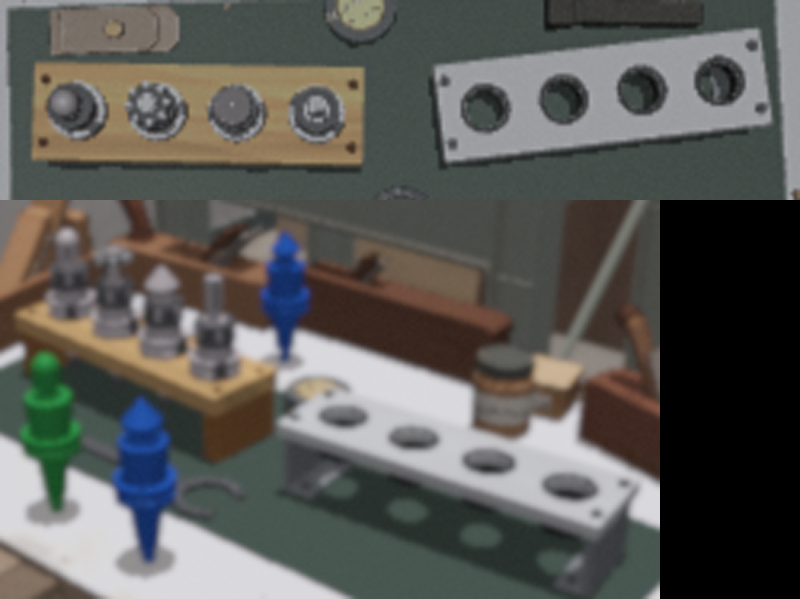

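```bash
cat > h.py <<'E'
from plant import r
import numpy as np, cv2
from scipy.optimize import least_squares
def proj(n,P):
    c=r.camera_info(n);f=210/np.tan(np.radians(c["fovy"]/2));T=np.linalg.inv(c["pose"])
    p=np.atleast_2d(P)@T[:3,:3].T+T[:3,3]
    return p[:,:2]/p[:,2:]*f+[c["cx"],c["cy"]]
def wpts(q,L):
    c,s=np.cos(q[2]),np.sin(q[2]);L=np.array(L,float)
    return np.c_[q[0]+c*L[:,0]-s*L[:,1],q[1]+s*L[:,0]+c*L[:,1],L[:,2]]
Y=[.105,.035,-.035,-.105]
COR=[(.043,.146,.07),(.043,-.146,.07),(-.043,-.146,.07),(-.043,.146,.07)]
HO=lambda z:[(0,y,z) for y in Y]
E
python3 - <<'E'
from h import *
np.set_printoptions(precision=2,suppress=True)
t=lambda a:np.array(a)/3.2+[170,170]-.34
s=lambda a:(np.array(a)-[0,200])/np.array([660/215,399/130])+[205,150]-.34
def fit(obs,q0):
    f=lambda q:np.concatenate([(proj(n,wpts(q,L))-p).ravel() for n,L,p in obs])
    o=least_squares(f,q0,loss="soft_l1",x_scale=[.1,.1,.1]);print(np.round(o.x,4));
    for n,L,p in obs:print(n,(proj(n,wpts(o.x,L))-p).tolist())
    return o.x
A=[("top",COR,t([(434,67),(761,28),(771,125),(443,164)])),("top",HO(.07),t([(485,107),(564,98),(642,90),(720,80)])),("scene",HO(.07),s([(343,415),(414,437),(489,461),(570,486)]))]
B=[("top",COR,t([(35,63),(364,68),(362,165),(32,160)])),("top",HO(.088),t([(79,110),(157,110),(238,112),(317,113)])),("scene",HO(.158)[2:],s([(162,263),(213,275)]))]
B[2]=("scene",[(0,-.035,.157),(0,-.105,.164)],B[2][2])
fit(A,[.6,-.2,0.]);fit(A[:2],[.6,-.2,0.]);fit(A[2:],[.6,-.2,0.]);fit(B,[.6,.2,0.]);fit(B[:1],[.6,.2,0]);
E
```

```text
[ 0.56 -0.16  0.1 ]
top [[-0.21552991545348732, -0.5505063481604964], [-0.9819255268612324, -0.04586874744762781], [0.022717703911268927, -0.5693150255133901], [0.6245486797410535, -0.9282129493969364]]
top [[-0.020386255202254233, 0.22602333026762267], [-0.302659942072637, 0.2164003911296959], [-0.30738445059876085, -0.10168097452429947], [-0.34698475468712786, 0.20927055758770052]]
scene [[0.12471948536813215, 1.2589600527726077], [-0.07660424823643552, 1.2984564608518383], [0.053930580006294804, 1.20026308005734], [0.04614255110777776, 1.3471980331063378]]
[ 0.56 -0.16  0.1 ]
top [[-0.025062891645461605, -0.3671063136929149], [-0.789921885338515, 0.13157390253877566], [0.21726905495944493, -0.390389724221194], [0.8175582960115548, -0.74326885289139]]
top [[0.17157674528920097, 0.40934863940123023], [-0.11031684656643392, 0.39828694681617094], [-0.11467240708003601, 0.07877011481559748], [-0.15391486347914451, 0.3882894579932952]]
[ 0.57 -0.16  0.1 ]
scene [[0.20417302123507852, 0.1886063628606962], [-0.05643350149989601, 0.11451619745116659], [-0.006642825472454206, -0.11070937888061394], [-0.12097723276627903, -0.10635171465455073]]
[ 0.55  0.2  -0.03]
top [[0.1804637954409145, -0.07522389428416432], [-0.025464724803157424, -0.16342189145285602], [0.2184699038770077, -0.3280182231679305], [0.2331905745595293, -0.22128531057785494]]
top [[-0.6155523250704107, -0.11225451780111939], [0.010747058772579976, 0.24398110723163313], [-0.3108064460232072, -0.024930782778682214], [-0.017706410185041932, 0.018509903776617875]]
scene [[-0.3585464185263163, 1.7215355048377603], [0.09367500209276614, 1.5253514691028727]]
[ 0.55  0.2  -0.03]
top [[0.04693300097608244, 0.05877621063029892], [-0.15818528458254377, 0.09683643614050652], [0.047450285075171905, -0.06571501155960391], [0.0612891448198809, -0.08648094749071333]]
```

```bash
cat > fit.py <<'E'
from h import *
# refine by maximising edge match: rendered model mask of the top face vs. image, top camera
def refine(img,q0,holes,n="top",S=8):
    g=cv2.cvtColor(img,cv2.COLOR_RGB2GRAY).astype(np.float32)
    P=proj(n,wpts(q0,COR)); x0,y0=np.floor(P.min(0)-5).astype(int); x1,y1=np.ceil(P.max(0)+5).astype(int)
    R=img[y0:y1,x0:x1].astype(float); sh=R.shape[:2]
    a=np.linspace(0,2*np.pi,60)
    def mask(q):
        m=np.zeros((sh[0]*S,sh[1]*S),np.uint8)
        u=lambda L:np.round(((proj(n,wpts(q,L))-[x0,y0]+.5)*S-.5)*16).astype(np.int32)
        cv2.fillPoly(m,[u(COR)],255,shift=4)
        for y in Y:
            rr,zz=(.0175,.07) if holes else (.025,.088)
            cv2.fillPoly(m,[u([(rr*np.cos(t),y+rr*np.sin(t),zz) for t in a])],0 if holes else 128,shift=4)
        return cv2.GaussianBlur(cv2.resize(m,sh[::-1],interpolation=cv2.INTER_AREA),(3,3),.6)
    def cost(v):
        m=mask(np.array(v)*[.001,.001,.001]).astype(float).ravel()
        A=np.c_[np.ones_like(m),m,(m>90)&(m<170)] if not holes else np.c_[np.ones_like(m),m]
        W=R.reshape(-1,3); c,*_=np.linalg.lstsq(A,W,rcond=None)
        return np.abs(W-A@c).mean()
    from scipy.optimize import minimize
    q0=np.array(q0)*1000
    o=minimize(cost,q0,method="Nelder-Mead",options=dict(initial_simplex=q0+np.array([[-4,-4,-10],[4,-3,0],[-3,4,5],[3,3,15]]),xatol=.05))
    return o.x,o.fun,cost(q0)
E
python3 - <<'E'
from fit import *
for n in("top","scene"):
    img=cv2.imread(f"pics/{n}0.png")[:,:,::-1]
    print(n,"rack",refine(img,[.56,-.16,.1],True,n))
    if n=="top":print("stand",refine(img,[.55,.2,-.03],False,n))
E
```

```text
top rack (array([ 561.61614381, -160.25809301,  104.28836376]), np.float64(13.92298055798949), np.float64(15.000949285858237))
stand (array([551.65956518, 199.6310262 , -25.80663827]), np.float64(10.791525042120064), np.float64(11.477721467926889))
scene rack (array([ 565.55125447, -157.84227334,  114.52045516]), np.float64(37.09631081588144), np.float64(39.72760935455963))
```

Left-to-right order is ball, slot, vee, straight (all grey steel), so I work from the right: straight first, which never passes over another cutter.

```bash
cat > plan.py <<'E'
import json,os,numpy as np
F="cmd.json"
def load(): return json.load(open(F)) if os.path.exists(F) else [304.,603.,227.,-26.753]
def go(*T):  # T: [x,y,z,yaw] in mm, deg, one call each
    c=np.array(load())
    for t in T:
        a=np.radians(c[3]);d=np.array(t[:3])-c[:3]
        s=np.array([np.cos(a)*d[0]+np.sin(a)*d[1],np.sin(a)*d[0]-np.cos(a)*d[1],-d[2]])/500
        w=-np.radians(t[3]-c[3])/1.5
        v=np.round([*s,w],3);print(np.round(t,1),"->",v.tolist(),"dist %.0f turn %.0f"%(np.linalg.norm(d),t[3]-c[3]))
        e=v[:3]*500;c=c+[np.cos(a)*e[0]+np.sin(a)*e[1],np.sin(a)*e[0]-np.cos(a)*e[1],-e[2],-np.degrees(v[3]*1.5)]
    json.dump(c.tolist(),open(F,"w"))
STAND=[551.7,199.6,-.0258];RACK=[561.6,-160.3,.1043]
def at(Q,y,z): return [Q[0]-np.sin(Q[2])*y,Q[1]+np.cos(Q[2])*y,z,np.degrees(Q[2])-90]
E
python3 - <<'E'
from plan import *
go([430,380,250,-70],at(STAND,-105,250),at(STAND,-105,180))
E
```

```text
[430 380 250 -70] -> [0.426, 0.285, -0.046, 0.503] dist 257 turn -43
[549.   94.6 250.  -91.5] -> [0.617, -0.028, -0.0, 0.25] dist 309 turn -21
[549.   94.6 180.  -91.5] -> [0.0, -0.0, 0.14, 0.0] dist 70 turn -0
```

Call:
play_rows(rows=[[[0,0.1,0.07,-0.02,0.08],[0,0.2,0.13,-0.046,0.17],[0,0.28,0.19,-0.046,0.25],[0,0.35,0.24,-0.046,0.34],[0,0.426,0.285,-0.046,0.42],[0,0.426,0.285,-0.046,0.503],[0,0.426,0.285,-0.046,0.503],[0,0.426,0.285,-0.046,0.503]]])

```text
time_s: 0.77
tcp_pos: [0.431, 0.3771, 0.2498]
eef_rot: [180.0, 0.0, -70.2]
contact_force: [0.2, 0.3, 1.1]
gripper_width: 0.0876
gripper_force: 0.0
```

Call:
play_rows(rows=[[[0,0.08,0,0,0.08],[0,0.16,-0.01,0,0.16],[0,0.24,-0.01,0,0.25],[0,0.32,-0.02,0,0.25],[0,0.4,-0.02,0,0.25],[0,0.48,-0.028,0,0.25],[0,0.56,-0.028,0,0.25],[0,0.617,-0.028,0,0.25]]])

```text
time_s: 1.43
tcp_pos: [0.5492, 0.0929, 0.2492]
eef_rot: [180.0, -0.0, -91.4]
contact_force: [0.7, -0.1, -0.2]
gripper_width: 0.0876
gripper_force: 0.0
```

Call:
play_rows(rows=[[[0,0,0,0,0],[0,0,0,0.035,0],[0,0,0,0.07,0],[0,0,0,0.1,0],[0,0,0,0.14,0],[0,0,0,0.14,0],[0,0,0,0.14,0],[0,0,0,0.14,0]]])

```text
time_s: 2.1
tcp_pos: [0.5492, 0.0953, 0.1804]
eef_rot: [-180.0, -0.0, -91.4]
contact_force: [0.3, 0.2, 0.5]
gripper_width: 0.0879
gripper_force: 0.0
```

Run:
```python
from h import *
s=r.get_state();print(s["time_s"],s["tcp_pos"],s["eef_rot"],s["contact_force"])
s_=r.capture("scene");t=r.capture("top")
cv2.imwrite("pics/scene1.png",s_[:,:,::-1]);cv2.imwrite("pics/top1.png",t[:,:,::-1])
A=cv2.resize(s_[130:260,190:340],(600,520),interpolation=2)
cv2.imwrite("pics/c2.png",A[:,:,::-1])
```

```text
2.1 [0.54919795 0.09533062 0.18039944] [-1.79958569e+02 -6.58848622e-03 -9.13819235e+01] [0.27897762 0.18771421 0.50481002]
```

View pics/c2.png

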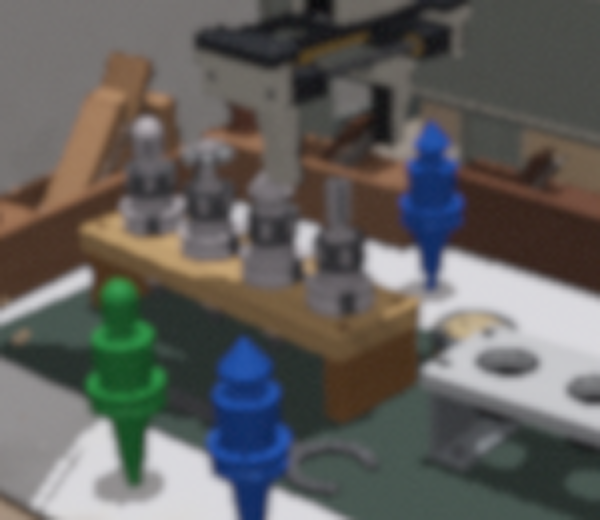

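The gripper sits above the straight cutter; the near finger's bottom is at about crop (265-298, 185), blurred against the vee's tip. Check the scene calibration by projecting the fingertip.

Run:
```python
from h import *
np.set_printoptions(precision=1,suppress=True)
for x in(-.065,-.044,.044,.065):
  for y in(-.0095,.0095):
    p=proj("scene",[[.549+x,.0953+y,.1804]])[0]; print("scene",x,y,(p-[190,130])*4, "top",(proj("top",[[.549+x,.0953+y,.1804]])[0]-[190,120])*6)
t=cv2.imread("pics/top1.png"); s=cv2.imread("pics/scene1.png")
cv2.imwrite("pics/c3.png",np.hstack([cv2.resize(t[120:220,190:256],(396,600),interpolation=2),cv2.resize(s[130:196,240:284],(400,600),interpolation=2)]))
print((proj("scene",[[.549+x,.0953+y,.1804] for x in(-.065,-.044,.044) for y in (-.0095,.0095)])-[240,130])*9.09+[396,0])
```

```text
scene -0.065 -0.0095 [281.  189.9] top [492.8 636.5]
scene -0.065 0.0095 [260.9 183.2] top [448.9 637.3]
scene -0.044 -0.0095 [302.7 181. ] top [491.9 588.1]
scene -0.044 0.0095 [282.6 174.4] top [448.1 588.9]
scene 0.044 -0.0095 [388.  145.8] top [488.2 386.7]
scene 0.044 0.0095 [368.1 139.8] top [444.6 387.5]
scene 0.065 -0.0095 [407.2 137.9] top [487.3 339. ]
scene 0.065 0.0095 [387.3 132.1] top [443.8 339.8]
[[580.1 431.6]
 [534.4 416.3]
 [629.3 411.4]
 [583.7 396.3]
 [823.3 331.3]
 [778.  317.8]]
```

View pics/c3.png

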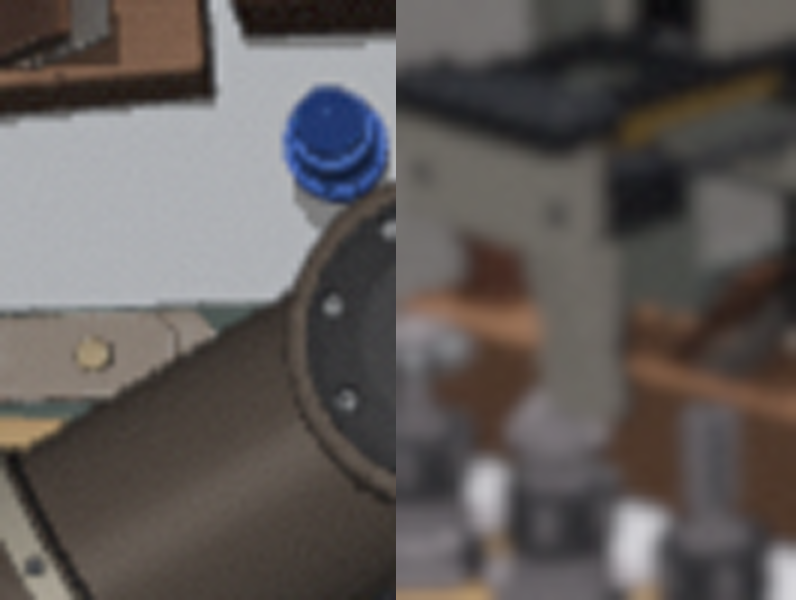

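```bash
sed -i 's/^STAND.*/STAND=[553.2,200.4,-.0258];RACK=[563.2,-159.5,.1043]/' plan.py
python3 - <<'E'
from plan import *
go(at(STAND,-105,101))
E
```

```text
[550.5  95.4 101.  -91.5] -> [-0.001, -0.003, 0.158, 0.0] dist 79 turn -0
```

Call:
play_rows(rows=[[[0,-0.001,-0.003,0.02,0],[0,-0.001,-0.003,0.05,0],[0,-0.001,-0.003,0.08,0],[0,-0.001,-0.003,0.11,0],[0,-0.001,-0.003,0.14,0],[0,-0.001,-0.003,0.158,0],[0,-0.001,-0.003,0.158,0],[0,-0.001,-0.003,0.158,0]]], squeeze=5)

```text
time_s: 2.87
tcp_pos: [0.5502, 0.095, 0.1005]
eef_rot: [180.0, -0.0, -91.5]
contact_force: [-0.2, -0.0, 0.6]
gripper_width: 0.0875
gripper_force: 0.0
```

Call:
play_rows(rows=[[[0.3,0,0,0,0],[0.4,0,0,0,0],[0.48,0,0,0,0],[0.55,0,0,0,0],[0.6,0,0,0,0],[0.6,0,0,0,0],[0.6,0,0,0,0],[0.6,0,0,0,0]]], squeeze=5)

```text
time_s: 3.53
tcp_pos: [0.5499, 0.095, 0.1006]
eef_rot: [180.0, -0.0, -91.5]
contact_force: [-3.2, -0.2, 3.6]
gripper_width: 0.0397
gripper_force: 2.0
```

Call:
play_rows(rows=[[[0.45,0,0,0,0],[0.45,0,0,0,0],[0.45,0,0.004,0,0],[0.45,0,0.004,0,0],[0.6,0,0.004,0,0],[0.6,0,0.004,0,0],[0.6,0,0.004,0,0],[0.6,0,0.004,0,0]]], squeeze=5)

```text
time_s: 4.2
tcp_pos: [0.5487, 0.0953, 0.1008]
eef_rot: [-179.9, 0.0, -91.5]
contact_force: [1.6, -1.1, 1.6]
gripper_width: 0.0399
gripper_force: 5.0
```

Call:
play_rows(rows=[[[0.45,0,0,0,0],[0.45,0,0,0,0],[0.45,0,0.004,0,0],[0.45,0,0.004,0,0],[0.6,0,0.004,0,0],[0.6,0,0.004,0,0],[0.6,0,0.004,0,0],[0.6,0,0.004,0,0]]], squeeze=5)

```text
time_s: 4.87
tcp_pos: [0.5467, 0.0954, 0.1008]
eef_rot: [-179.9, 0.0, -91.4]
contact_force: [2.1, 0.4, 0.8]
gripper_width: 0.0398
gripper_force: 5.0
```

```bash
sed -i 's/^STAND.*/STAND=[552,200.2,-.0258];RACK=[562,-159.7,.1043]/' plan.py
python3 - <<'E'
from plan import *
c=load(); a=np.radians(c[3]); c[0]+=4*np.sin(a); c[1]-=4*np.cos(a); import json; json.dump(c,open(F,"w"));print(c)
go(at(STAND,-105,101),at(STAND,-105,195),at(RACK,-30,195),at(RACK,-105,195),at(RACK,-105,150))
E
```

```text
[np.float64(546.3226021182013), np.float64(95.36586374829857), 101.0, -91.46858296002648]
[549.3  95.2 101.  -91.5] -> [0.0, -0.006, -0.0, 0.0] dist 3 turn -0
[549.3  95.2 195.  -91.5] -> [0.0, 0.0, -0.188, 0.0] dist 94 turn -0
[ 565.1 -189.5  195.   -84. ] -> [0.569, -0.046, -0.0, -0.087] dist 285 turn 7
[ 572.9 -264.1  195.   -84. ] -> [0.15, -0.0, -0.0, 0.0] dist 75 turn -0
[ 572.9 -264.1  150.   -84. ] -> [-0.0, -0.0, 0.09, 0.0] dist 45 turn -0
```

Call:
play_rows(rows=[[[0.65,0,0,0,0],[0.65,0,-0.002,0,0],[0.65,0,-0.004,0,0],[0.65,0,-0.006,0,0],[0.65,0,-0.006,0,0],[0.65,0,-0.006,0,0],[0.65,0,-0.006,0,0],[0.65,0,-0.006,0,0]]], squeeze=30)

```text
time_s: 5.53
tcp_pos: [0.5476, 0.0949, 0.1006]
eef_rot: [179.8, -0.0, -91.5]
contact_force: [-5.8, 2.7, 8.0]
gripper_width: 0.0394
gripper_force: 30.0
```

Call:
play_rows(rows=[[[0.65,0,0,-0.01,0],[0.65,0,0,-0.04,0],[0.65,0,0,-0.08,0],[0.65,0,0,-0.12,0],[0.65,0,0,-0.16,0],[0.65,0,0,-0.18,0],[0.65,0,0,-0.188,0],[0.65,0,0,-0.188,0]]], squeeze=30)

```text
time_s: 6.2
tcp_pos: [0.549, 0.0951, 0.1947]
eef_rot: [-180.0, 0.0, -91.5]
contact_force: [-0.5, -0.1, -3.7]
gripper_width: 0.0392
gripper_force: 30.0
```

Lifted (about 4 N held). Carry across.

Call:
play_rows(rows=[[[0.65,0.03,0,0,0],[0.65,0.1,-0.01,0,-0.02],[0.65,0.18,-0.02,0,-0.04],[0.65,0.26,-0.03,0,-0.06],[0.65,0.34,-0.04,0,-0.08],[0.65,0.42,-0.046,0,-0.087],[0.65,0.5,-0.046,0,-0.087],[0.65,0.569,-0.046,0,-0.087]]])

```text
time_s: 6.87
tcp_pos: [0.5633, -0.1926, 0.1925]
eef_rot: [179.8, 0.0, -84.0]
contact_force: [1.2, 0.4, -3.7]
gripper_width: 0.0396
gripper_force: 30.0
```

Call:
play_rows(rows=[[[0.65,0.04,0,0,0],[0.65,0.08,0,0,0],[0.65,0.11,0,0,0],[0.65,0.135,0,0,0],[0.65,0.15,0,0,0],[0.65,0.15,0,0,0],[0.65,0.15,0,0,0],[0.65,0.15,0,0,0]]])

```text
time_s: 7.53
tcp_pos: [0.5726, -0.2639, 0.1942]
eef_rot: [180.0, 0.0, -84.0]
contact_force: [-0.2, 0.6, -3.6]
gripper_width: 0.0393
gripper_force: 30.0
```

Run:
```python
from h import *
s=r.get_state();print(s["tcp_pos"],s["eef_rot"],s["contact_force"])
im=r.capture("scene");t=r.capture("top")
cv2.imwrite("pics/c4.png",cv2.resize(im[170:300,280:430],(690,598),interpolation=2)[:,:,::-1])
cv2.imwrite("pics/top2.png",t[:,:,::-1])
```

```text
[ 0.57258393 -0.26386592  0.19417459] [ 1.79968652e+02  2.53576062e-02 -8.39621385e+01] [-0.15679477  0.60951319 -3.59480473]
```

View pics/c4.png

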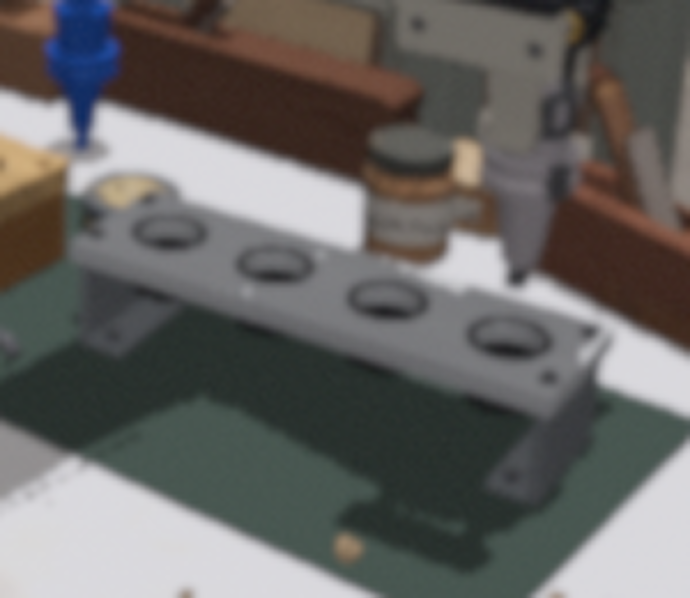

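Run:
```python
from h import *
P=np.array([.5726,-.2639,.102])
for d in([0,0,0],[.002,0,0],[0,.002,0]):print((proj("scene",[P+d,P+d-[0,0,.032]])-[280,170])*4.6)
```

```text
[[514.70646499 287.63812444]
 [508.77369501 340.73908227]]
[[516.61503286 286.20622392]
 [510.66477507 339.25874957]]
[[511.23056017 286.40789563]
 [505.35032907 339.4621715 ]]
```

Stud tip at crop (517,281), hole centre (510,337): both are shifted alike from their predictions (within about 1 mm), so the alignment holds. Descend.

Call:
play_rows(rows=[[[0.65,0,0,0.01,0],[0.65,0,0,0.03,0],[0.65,0,0,0.05,0],[0.65,0,0,0.07,0],[0.65,0,0,0.08,0],[0.65,0,0,0.09,0],[0.65,0,0,0.09,0],[0.65,0,0,0.09,0]]])

```text
time_s: 8.3
tcp_pos: [0.5727, -0.2646, 0.1493]
eef_rot: [180.0, -0.0, -84.0]
contact_force: [0.7, 0.4, -4.3]
gripper_width: 0.0392
gripper_force: 30.0
```

Call:
play_rows(rows=[[[0.65,0,0,0.01,0],[0.65,0,0,0.022,0],[0.65,0,0,0.034,0],[0.65,0,0,0.046,0],[0.65,0,0,0.056,0],[0.65,0,0,0.064,0],[0.65,0,0,0.07,0],[0.65,0,0,0.07,0]]])

```text
time_s: 8.97
tcp_pos: [0.5724, -0.2644, 0.1137]
eef_rot: [179.9, 0.0, -84.0]
contact_force: [0.4, 0.3, -4.6]
gripper_width: 0.039
gripper_force: 30.0
```

Call:
play_rows(rows=[[[0.65,0,0,0.005,0],[0.65,0,0,0.01,0],[0.65,0,0,0.015,0],[0.65,0,0,0.019,0],[0.65,0,0,0.023,0],[0.65,0,0,0.026,0],[0.65,0,0,0.027,0],[0.65,0,0,0.027,0]]])

```text
time_s: 9.63
tcp_pos: [0.5727, -0.2645, 0.101]
eef_rot: [180.0, 0.0, -84.0]
contact_force: [0.1, -0.1, -3.4]
gripper_width: 0.0392
gripper_force: 30.0
```

Call:
play_rows(rows=[[[0.65,0,0,0.001,0],[0.65,0,0,0.002,0],[0.65,0,0,0.003,0],[0.65,0,0,0.003,0],[0.65,0,0,0.003,0],[0.65,0,0,0.003,0],[0.65,0,0,0.003,0],[0.65,0,0,0.003,0]]])

```text
time_s: 10.3
tcp_pos: [0.573, -0.2646, 0.1008]
eef_rot: [-180.0, -0.0, -84.0]
contact_force: [-2.9, 1.7, 4.5]
gripper_width: 0.0393
gripper_force: 30.0
```

Call:
play_rows(rows=[[[0.6,0,0,0,0],[0.5,0,0,0,0],[0.45,0,0,0,0],[0.3,0,0,0,0],[0.15,0,0,0,0],[0,0,0,0,0],[0,0,0,0,0],[0,0,0,0,0]]], squeeze=4)

```text
time_s: 10.97
tcp_pos: [0.5728, -0.2645, 0.0995]
eef_rot: [180.0, -0.0, -84.0]
contact_force: [-0.9, -0.2, -0.4]
gripper_width: 0.0762
gripper_force: 0.0
```

Run:
```python
from plan import *
import json
c=load();c[2]=100.;json.dump(c,open(F,"w"))
go(at(RACK,-105,200),at(STAND,-105,200)[:3]+[-88.],at(STAND,-35,200),at(STAND,-35,101))
```

```text
[ 572.9 -264.1  200.   -84. ] -> [-0.0, -0.0, -0.2, 0.0] dist 100 turn -0
[549.3  95.2 200.  -88. ] -> [-0.72, -0.028, -0.0, 0.047] dist 360 turn -4
[551.1 165.2 200.  -91.5] -> [-0.14, -0.009, -0.0, 0.04] dist 70 turn -3
[551.1 165.2 101.  -91.5] -> [0.0, 0.0, 0.198, 0.0] dist 99 turn -0
```

Call:
play_rows(rows=[[[0,0,0,-0.02,0],[0,0,0,-0.06,0],[0,0,0,-0.11,0],[0,0,0,-0.16,0],[0,0,0,-0.2,0],[0,0,0,-0.2,0],[0,0,0,-0.2,0],[0,0,0,-0.2,0]]])

```text
time_s: 11.63
tcp_pos: [0.5725, -0.2643, 0.1996]
eef_rot: [-180.0, 0.0, -84.0]
contact_force: [-0.3, 0.3, -1.7]
gripper_width: 0.0876
gripper_force: 0.0
```

Run:
```python
from plan import *
import json
json.dump(at(RACK,-105,200),open(F,"w"))
go([560,20,200,-88.],at(STAND,-35,200),at(STAND,-35,101))
```

```text
[560.  20. 200. -88.] -> [-0.568, -0.033, -0.0, 0.046] dist 284 turn -4
[551.1 165.2 200.  -91.5] -> [-0.291, 0.007, -0.0, 0.041] dist 145 turn -4
[551.1 165.2 101.  -91.5] -> [0.0, 0.0, 0.198, -0.0] dist 99 turn 0
```

Call:
play_rows(rows=[[[0,-0.06,0,0,0.01],[0,-0.14,-0.01,0,0.02],[0,-0.22,-0.02,0,0.03],[0,-0.3,-0.02,0,0.046],[0,-0.38,-0.03,0,0.046],[0,-0.46,-0.033,0,0.046],[0,-0.53,-0.033,0,0.046],[0,-0.568,-0.033,0,0.046]]])

```text
time_s: 12.3
tcp_pos: [0.5584, 0.0227, 0.1986]
eef_rot: [179.9, -0.0, -87.8]
contact_force: [-0.2, 0.2, -0.7]
gripper_width: 0.0876
gripper_force: 0.0
```

Call:
play_rows(rows=[[[0,-0.06,0,0,0.01],[0,-0.14,0.003,0,0.02],[0,-0.2,0.005,0,0.041],[0,-0.25,0.007,0,0.041],[0,-0.28,0.007,0,0.041],[0,-0.291,0.007,0,0.041],[0,-0.291,0.007,0,0.041],[0,-0.291,0.007,0,0.041]]])

```text
time_s: 12.97
tcp_pos: [0.5504, 0.1644, 0.199]
eef_rot: [179.9, -0.0, -91.4]
contact_force: [0.3, -0.9, 0.5]
gripper_width: 0.0877
gripper_force: 0.0
```

Run:
```python
from h import *
s=r.get_state();print(s["tcp_pos"],s["eef_rot"],s["contact_force"])
im=r.capture("scene");cv2.imwrite("pics/scene3.png",im[:,:,::-1])
cv2.imwrite("pics/c5.png",cv2.resize(im[130:290,210:420],(787,600),interpolation=2)[:,:,::-1])
P=np.array([at for at in [(.573,-.2641,.070),(.573,-.2641,.164)]]);print((proj("scene",P)-[210,130])*3.75)
```

```text
[0.5504253  0.16435049 0.19898703] [ 1.79940179e+02 -4.65371058e-02 -9.14472089e+01] [ 0.3318397  -0.91382791  0.49797938]
[[677.84921306 427.63899919]
 [692.45332517 297.13094742]]
```

View pics/c5.png

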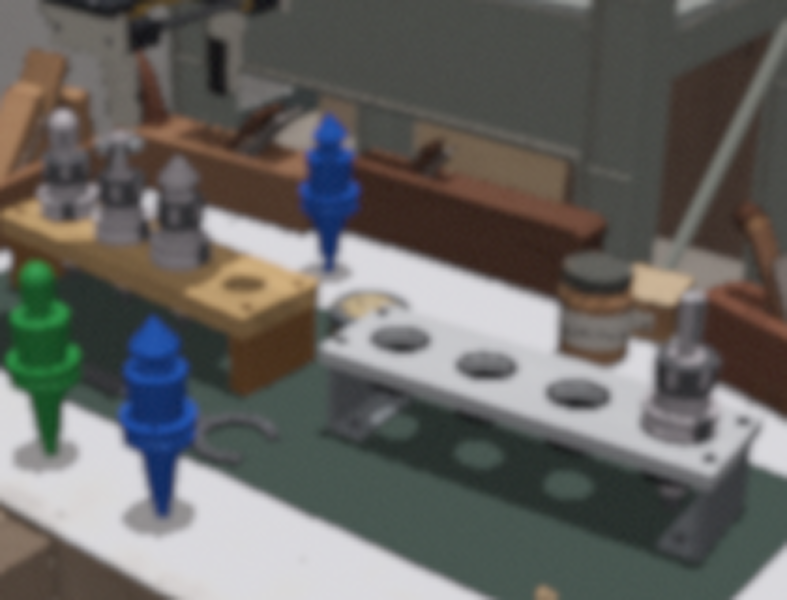

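The straight cutter stands upright and seated in the rack's right hole (crop 680,425). Next the vee (crop 178,215).

Run:
```python
from plan import *
go(at(STAND,-35,195),[560,-60,195,-86],at(RACK,-35,195),at(RACK,-35,115),at(RACK,-35,100))
```

```text
[551.1 165.2 195.  -91.5] -> [0.0, 0.0, -0.188, -0.0] dist 94 turn 0
[560 -60 195 -86] -> [0.45, -0.03, -0.0, -0.064] dist 226 turn 6
[ 565.6 -194.5  195.   -84. ] -> [0.269, 0.008, -0.0, -0.023] dist 135 turn 2
[ 565.6 -194.5  115.   -84. ] -> [0.0, -0.0, 0.16, -0.0] dist 80 turn 0
[ 565.6 -194.5  100.   -84. ] -> [0.0, -0.0, 0.03, -0.0] dist 15 turn 0
```

Call:
play_rows(rows=[[[0,0,0,0.03,0],[0,0,0,0.07,0],[0,0,0,0.11,0],[0,0,0,0.15,0],[0,0,0,0.18,0],[0,0,0,0.198,0],[0,0,0,0.198,0],[0,0,0,0.198,0]]])

```text
time_s: 13.68
tcp_pos: [0.5509, 0.1641, 0.1007]
eef_rot: [180.0, -0.0, -91.5]
contact_force: [0.9, 0.2, 0.8]
gripper_width: 0.088
gripper_force: 0.0
```

Call:
play_rows(rows=[[[0.3,0,0,0,0],[0.4,0,0,0,0],[0.48,0,0,0,0],[0.55,0,0,0,0],[0.6,0,0,0,0],[0.65,0,0,0,0],[0.65,0,0,0,0],[0.65,0,0,0,0]]], squeeze=6)

```text
time_s: 14.35
tcp_pos: [0.5509, 0.1651, 0.1007]
eef_rot: [-180.0, 0.0, -91.5]
contact_force: [4.5, -0.6, 2.6]
gripper_width: 0.0401
gripper_force: 1.8
```

Call:
play_rows(rows=[[[0.65,0,0,0,0],[0.65,0,0,0,0],[0.65,0,0,0,0],[0.65,0,0,0,0],[0.65,0,0,0,0],[0.65,0,0,0,0],[0.65,0,0,0,0],[0.65,0,0,0,0]]], squeeze=30)

```text
time_s: 15.02
tcp_pos: [0.5509, 0.1651, 0.1007]
eef_rot: [-180.0, 0.0, -91.5]
contact_force: [2.2, 0.8, 0.7]
gripper_width: 0.0396
gripper_force: 30.0
```

Call:
play_rows(rows=[[[0.65,0,0,-0.01,0],[0.65,0,0,-0.04,0],[0.65,0,0,-0.08,0],[0.65,0,0,-0.12,0],[0.65,0,0,-0.16,0],[0.65,0,0,-0.18,0],[0.65,0,0,-0.188,0],[0.65,0,0,-0.188,0]]])

```text
time_s: 15.68
tcp_pos: [0.5503, 0.165, 0.1947]
eef_rot: [180.0, 0.0, -91.5]
contact_force: [-0.3, 0.2, -5.0]
gripper_width: 0.0394
gripper_force: 30.0
```

Call:
play_rows(rows=[[[0.65,0.03,0,0,0],[0.65,0.09,-0.01,0,-0.02],[0.65,0.16,-0.01,0,-0.03],[0.65,0.23,-0.02,0,-0.05],[0.65,0.3,-0.03,0,-0.064],[0.65,0.36,-0.03,0,-0.064],[0.65,0.41,-0.03,0,-0.064],[0.65,0.45,-0.03,0,-0.064]]])

```text
time_s: 16.35
tcp_pos: [0.5582, -0.0628, 0.1926]
eef_rot: [179.8, -0.0, -86.1]
contact_force: [0.5, 0.9, -4.3]
gripper_width: 0.039
gripper_force: 30.0
```

Call:
play_rows(rows=[[[0.65,0.05,0.002,0,-0.01],[0.65,0.1,0.004,0,-0.023],[0.65,0.15,0.006,0,-0.023],[0.65,0.2,0.008,0,-0.023],[0.65,0.24,0.008,0,-0.023],[0.65,0.269,0.008,0,-0.023],[0.65,0.269,0.008,0,-0.023],[0.65,0.269,0.008,0,-0.023]]])

```text
time_s: 17.02
tcp_pos: [0.564, -0.1956, 0.1925]
eef_rot: [179.8, 0.1, -84.1]
contact_force: [-0.4, 0.9, -4.5]
gripper_width: 0.0393
gripper_force: 30.0
```

Call:
play_rows(rows=[[[0.65,0,0,0,0],[0.65,0,0,0.02,0],[0.65,0,0,0.045,0],[0.65,0,0,0.07,0],[0.65,0,0,0.095,0],[0.65,0,0,0.12,0],[0.65,0,0,0.145,0],[0.65,0,0,0.16,0]]])

```text
time_s: 17.68
tcp_pos: [0.5644, -0.1938, 0.1123]
eef_rot: [179.9, 0.0, -83.9]
contact_force: [0.4, 0.1, -4.4]
gripper_width: 0.0396
gripper_force: 30.0
```

Call:
play_rows(rows=[[[0.65,0,0,0,0],[0.65,0,0,0.004,0],[0.65,0,0,0.009,0],[0.65,0,0,0.014,0],[0.65,0,0,0.019,0],[0.65,0,0,0.024,0],[0.65,0,0,0.028,0],[0.65,0,0,0.03,0]]])

```text
time_s: 18.35
tcp_pos: [0.5656, -0.1949, 0.1006]
eef_rot: [-180.0, -0.0, -84.0]
contact_force: [-5.0, 4.2, 12.8]
gripper_width: 0.0395
gripper_force: 30.0
```

Call:
play_rows(rows=[[[0.65,0,0,0,0],[0.65,0,0,0,0],[0.65,0,0,0,0],[0.65,0,0,0,0],[0.65,0,0,0,0],[0.65,0,0,0,0],[0.65,0,0,0,0],[0.65,0,0,0,0]]])

```text
time_s: 19.02
tcp_pos: [0.5656, -0.1949, 0.1006]
eef_rot: [-180.0, -0.0, -84.0]
contact_force: [-4.1, 2.4, 4.9]
gripper_width: 0.0393
gripper_force: 30.0
```

Seated against the rack. Release and go for the slot cutter.

Call:
play_rows(rows=[[[0.6,0,0,0,0],[0.5,0,0,0,0],[0.45,0,0,0,0],[0.3,0,0,0,0],[0.15,0,0,0,0],[0,0,0,0,0],[0,0,0,0,0],[0,0,0,0,0]]], squeeze=4)

```text
time_s: 19.68
tcp_pos: [0.5655, -0.1948, 0.0995]
eef_rot: [180.0, -0.0, -84.0]
contact_force: [-0.2, -0.4, 0.2]
gripper_width: 0.0757
gripper_force: 0.0
```

Call:
play_rows(rows=[[[0,0,0,-0.02,0],[0,0,0,-0.06,0],[0,0,0,-0.11,0],[0,0,0,-0.16,0],[0,0,0,-0.2,0],[0,0,0,-0.2,0],[0,0,0,-0.2,0],[0,0,0,-0.2,0]]])

```text
time_s: 20.35
tcp_pos: [0.5651, -0.1947, 0.1996]
eef_rot: [-180.0, 0.0, -84.0]
contact_force: [0.1, 0.4, 0.1]
gripper_width: 0.0879
gripper_force: 0.0
```

Run:
```python
from plan import *
import json
c=load();c[2]+=100;json.dump(c,open(F,"w"));print(c)
go([560,80,200,-88.],at(STAND,35,200),at(STAND,35,101),at(STAND,35,195),[560,-30,195,-86],at(RACK,35,195),at(RACK,35,115),at(RACK,35,100))
```

```text
[565.6323073006859, -194.43627566072203, 200.0, -84.02405019678551]
[560.  80. 200. -88.] -> [-0.547, -0.046, -0.0, 0.046] dist 274 turn -4
[552.9 235.2 200.  -91.5] -> [-0.311, 0.003, -0.0, 0.041] dist 155 turn -4
[552.9 235.2 101.  -91.5] -> [0.0, 0.0, 0.198, -0.0] dist 99 turn 0
[552.9 235.2 195.  -91.5] -> [0.0, 0.0, -0.188, -0.0] dist 94 turn 0
[560 -30 195 -86] -> [0.53, -0.028, -0.0, -0.064] dist 265 turn 6
[ 558.4 -124.9  195.   -84. ] -> [0.189, 0.017, -0.0, -0.023] dist 95 turn 2
[ 558.4 -124.9  115.   -84. ] -> [0.0, -0.0, 0.16, -0.0] dist 80 turn 0
[ 558.4 -124.9  100.   -84. ] -> [0.0, -0.0, 0.03, -0.0] dist 15 turn 0
```

Call:
play_rows(rows=[[[0,-0.06,0,0,0.01],[0,-0.14,-0.01,0,0.02],[0,-0.22,-0.02,0,0.03],[0,-0.3,-0.03,0,0.046],[0,-0.38,-0.04,0,0.046],[0,-0.45,-0.046,0,0.046],[0,-0.51,-0.046,0,0.046],[0,-0.547,-0.046,0,0.046]]])

```text
time_s: 21.02
tcp_pos: [0.5587, 0.0822, 0.1985]
eef_rot: [179.9, -0.0, -87.8]
contact_force: [0.2, -1.0, -0.5]
gripper_width: 0.0876
gripper_force: 0.0
```

Call:
play_rows(rows=[[[0,-0.06,0,0,0.01],[0,-0.14,0.003,0,0.02],[0,-0.2,0.003,0,0.041],[0,-0.26,0.003,0,0.041],[0,-0.3,0.003,0,0.041],[0,-0.311,0.003,0,0.041],[0,-0.311,0.003,0,0.041],[0,-0.311,0.003,0,0.041]]])

```text
time_s: 21.68
tcp_pos: [0.552, 0.2345, 0.1986]
eef_rot: [179.9, -0.1, -91.4]
contact_force: [-0.2, -0.3, -1.0]
gripper_width: 0.0878
gripper_force: 0.0
```

Call:
play_rows(rows=[[[0,0,0,0,0],[0,0,0,0.03,0],[0,0,0,0.07,0],[0,0,0,0.11,0],[0,0,0,0.15,0],[0,0,0,0.18,0],[0,0,0,0.198,0],[0,0,0,0.198,0]]])

```text
time_s: 22.35
tcp_pos: [0.5516, 0.2331, 0.0986]
eef_rot: [179.8, -0.1, -91.5]
contact_force: [-0.2, 0.2, 0.0]
gripper_width: 0.0872
gripper_force: 0.0
```

Call:
play_rows(rows=[[[0.3,0,0,0,0],[0.4,0,0,0,0],[0.48,0,0,0,0],[0.55,0,0,0,0],[0.6,0,0,0,0],[0.65,0,0,0,0],[0.65,0,0,0,0],[0.65,0,0,0,0]]], squeeze=6)

```text
time_s: 23.02
tcp_pos: [0.5529, 0.2351, 0.1009]
eef_rot: [-179.9, 0.0, -91.4]
contact_force: [2.7, -0.5, 1.4]
gripper_width: 0.0403
gripper_force: 1.9
```

Call:
play_rows(rows=[[[0.65,0,0,0,0],[0.65,0,0,0,0],[0.65,0,0,0,0],[0.65,0,0,0,0],[0.65,0,0,0,0],[0.65,0,0,0,0],[0.65,0,0,0,0],[0.65,0,0,0,0]]], squeeze=30)

```text
time_s: 23.68
tcp_pos: [0.5529, 0.2351, 0.1008]
eef_rot: [-180.0, 0.0, -91.5]
contact_force: [2.1, -0.3, 1.9]
gripper_width: 0.0398
gripper_force: 30.0
```

Call:
play_rows(rows=[[[0.65,0,0,-0.01,0],[0.65,0,0,-0.04,0],[0.65,0,0,-0.08,0],[0.65,0,0,-0.12,0],[0.65,0,0,-0.16,0],[0.65,0,0,-0.18,0],[0.65,0,0,-0.188,0],[0.65,0,0,-0.188,0]]])

```text
time_s: 24.35
tcp_pos: [0.552, 0.2349, 0.1945]
eef_rot: [180.0, 0.0, -91.5]
contact_force: [-0.1, 0.1, -5.9]
gripper_width: 0.039
gripper_force: 30.0
```

Call:
play_rows(rows=[[[0.65,0.03,0,0,0],[0.65,0.1,-0.01,0,-0.02],[0.65,0.18,-0.01,0,-0.03],[0.65,0.26,-0.02,0,-0.05],[0.65,0.34,-0.028,0,-0.064],[0.65,0.42,-0.028,0,-0.064],[0.65,0.49,-0.028,0,-0.064],[0.65,0.53,-0.028,0,-0.064]]])

```text
time_s: 25.02
tcp_pos: [0.5576, -0.034, 0.1926]
eef_rot: [179.8, -0.0, -86.1]
contact_force: [-0.1, 0.9, -5.2]
gripper_width: 0.0393
gripper_force: 30.0
```

Call:
play_rows(rows=[[[0.65,0.04,0.004,0,-0.01],[0.65,0.08,0.008,0,-0.023],[0.65,0.12,0.012,0,-0.023],[0.65,0.15,0.017,0,-0.023],[0.65,0.175,0.017,0,-0.023],[0.65,0.189,0.017,0,-0.023],[0.65,0.189,0.017,0,-0.023],[0.65,0.189,0.017,0,-0.023]]])

```text
time_s: 25.68
tcp_pos: [0.5576, -0.1253, 0.1938]
eef_rot: [179.9, 0.0, -84.0]
contact_force: [0.3, 0.4, -4.9]
gripper_width: 0.0393
gripper_force: 30.0
```

Call:
play_rows(rows=[[[0.65,0,0,0,0],[0.65,0,0,0.02,0],[0.65,0,0,0.045,0],[0.65,0,0,0.07,0],[0.65,0,0,0.095,0],[0.65,0,0,0.12,0],[0.65,0,0,0.145,0],[0.65,0,0,0.16,0]]])

```text
time_s: 26.35
tcp_pos: [0.5571, -0.1245, 0.1125]
eef_rot: [179.9, 0.0, -83.9]
contact_force: [0.6, 0.2, -4.3]
gripper_width: 0.0395
gripper_force: 30.0
```

Call:
play_rows(rows=[[[0.65,0,0,0,0],[0.65,0,0,0.004,0],[0.65,0,0,0.009,0],[0.65,0,0,0.014,0],[0.65,0,0,0.019,0],[0.65,0,0,0.024,0],[0.65,0,0,0.028,0],[0.65,0,0,0.03,0]]])

```text
time_s: 27.02
tcp_pos: [0.5582, -0.1253, 0.1007]
eef_rot: [-180.0, -0.0, -84.0]
contact_force: [-6.2, 3.7, 15.4]
gripper_width: 0.0393
gripper_force: 30.0
```

Call:
play_rows(rows=[[[0.65,0,0,0,0],[0.65,0,0,0,0],[0.65,0,0,0,0],[0.65,0,0,0,0],[0.65,0,0,0,0],[0.65,0,0,0,0],[0.65,0,0,0,0],[0.65,0,0,0,0]]])

```text
time_s: 27.68
tcp_pos: [0.5581, -0.1252, 0.1008]
eef_rot: [-180.0, -0.0, -84.0]
contact_force: [-3.0, 2.3, 5.6]
gripper_width: 0.0394
gripper_force: 30.0
```

Call:
play_rows(rows=[[[0.6,0,0,0,0],[0.5,0,0,0,0],[0.45,0,0,0,0],[0.3,0,0,0,0],[0.15,0,0,0,0],[0,0,0,0,0],[0,0,0,0,0],[0,0,0,0,0]]], squeeze=4)

```text
time_s: 28.35
tcp_pos: [0.558, -0.1252, 0.0995]
eef_rot: [180.0, -0.0, -84.0]
contact_force: [-0.1, -0.3, 0.0]
gripper_width: 0.0763
gripper_force: 0.0
```

Call:
play_rows(rows=[[[0,0,0,-0.02,0],[0,0,0,-0.06,0],[0,0,0,-0.11,0],[0,0,0,-0.16,0],[0,0,0,-0.2,0],[0,0,0,-0.2,0],[0,0,0,-0.2,0],[0,0,0,-0.2,0]]])

```text
time_s: 29.02
tcp_pos: [0.5576, -0.1251, 0.1996]
eef_rot: [-180.0, 0.0, -84.0]
contact_force: [-1.0, -0.2, -0.5]
gripper_width: 0.0878
gripper_force: 0.0
```

Run:
```python
from plan import *
import json
c=load();c[2]+=100;json.dump(c,open(F,"w"));print(c)
go([560,150,200,-88.],at(STAND,105,200),at(STAND,105,101),at(STAND,105,195),[560,40,195,-86],at(RACK,105,195),at(RACK,105,115),at(RACK,105,100))
from h import *
im=r.capture("scene")
cv2.imwrite("pics/c6.png",cv2.resize(im[130:290,210:420],(787,600),interpolation=2)[:,:,::-1])
```

```text
[558.2103168493272, -124.81633838645119, 200.0, -84.02405019678551]
[560. 150. 200. -88.] -> [-0.546, -0.061, -0.0, 0.046] dist 275 turn -4
[554.7 305.2 200.  -91.5] -> [-0.311, -0.0, -0.0, 0.041] dist 155 turn -4
[554.7 305.2 101.  -91.5] -> [0.0, -0.0, 0.198, -0.0] dist 99 turn 0
[554.7 305.2 195.  -91.5] -> [0.0, -0.0, -0.188, -0.0] dist 94 turn 0
[560  40 195 -86] -> [0.53, -0.025, -0.0, -0.064] dist 265 turn 6
[551.1 -55.3 195.  -84. ] -> [0.189, 0.031, -0.0, -0.023] dist 96 turn 2
[551.1 -55.3 115.  -84. ] -> [-0.0, 0.0, 0.16, -0.0] dist 80 turn 0
[551.1 -55.3 100.  -84. ] -> [-0.0, 0.0, 0.03, -0.0] dist 15 turn 0
```

View pics/c6.png

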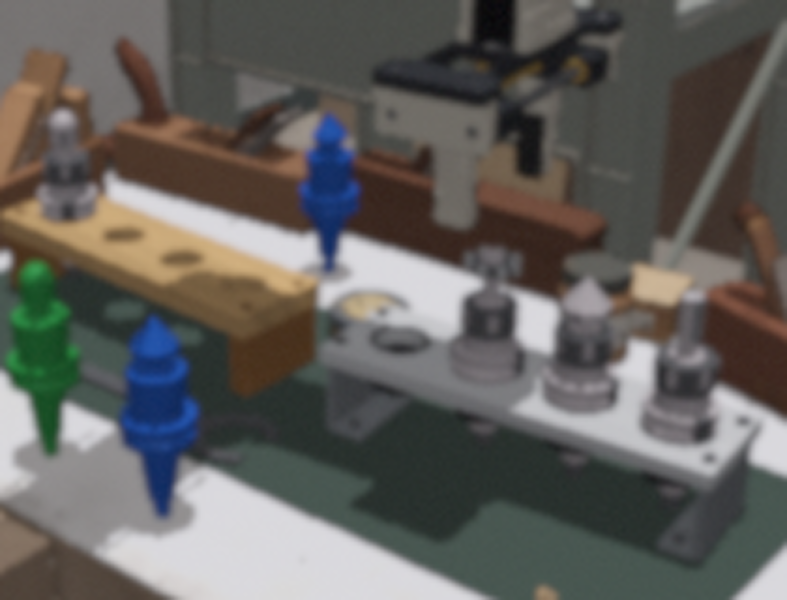

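Slot (487,360), vee (580,385) and straight (680,420) stand seated and upright in the rack; the ball cutter (67,190) remains.

Call:
play_rows(rows=[[[0,-0.06,0,0,0.01],[0,-0.14,-0.01,0,0.02],[0,-0.22,-0.02,0,0.03],[0,-0.3,-0.03,0,0.046],[0,-0.38,-0.04,0,0.046],[0,-0.45,-0.05,0,0.046],[0,-0.51,-0.061,0,0.046],[0,-0.546,-0.061,0,0.046]]])

```text
time_s: 29.73
tcp_pos: [0.5595, 0.1523, 0.1984]
eef_rot: [179.9, -0.1, -87.8]
contact_force: [0.3, -1.2, 0.1]
gripper_width: 0.0877
gripper_force: 0.0
```

Call:
play_rows(rows=[[[0,-0.06,0,0,0.01],[0,-0.14,0,0,0.02],[0,-0.2,0,0,0.041],[0,-0.26,0,0,0.041],[0,-0.3,0,0,0.041],[0,-0.311,0,0,0.041],[0,-0.311,0,0,0.041],[0,-0.311,0,0,0.041]]])

```text
time_s: 30.4
tcp_pos: [0.5537, 0.3043, 0.1988]
eef_rot: [179.9, -0.1, -91.4]
contact_force: [-0.8, -0.1, 0.4]
gripper_width: 0.0877
gripper_force: 0.0
```

Call:
play_rows(rows=[[[0,0,0,0,0],[0,0,0,0.03,0],[0,0,0,0.07,0],[0,0,0,0.11,0],[0,0,0,0.15,0],[0,0,0,0.18,0],[0,0,0,0.198,0],[0,0,0,0.198,0]]])

```text
time_s: 31.07
tcp_pos: [0.5533, 0.303, 0.0987]
eef_rot: [179.9, -0.1, -91.5]
contact_force: [0.0, -0.4, 1.0]
gripper_width: 0.0875
gripper_force: 0.0
```

Call:
play_rows(rows=[[[0.3,0,0,0,0],[0.4,0,0,0,0],[0.48,0,0,0,0],[0.55,0,0,0,0],[0.6,0,0,0,0],[0.65,0,0,0,0],[0.65,0,0,0,0],[0.65,0,0,0,0]]], squeeze=6)

```text
time_s: 31.73
tcp_pos: [0.5547, 0.3052, 0.101]
eef_rot: [-179.9, 0.0, -91.4]
contact_force: [3.9, -0.0, 0.4]
gripper_width: 0.0398
gripper_force: 2.0
```

Call:
play_rows(rows=[[[0.65,0,0,0,0],[0.65,0,0,0,0],[0.65,0,0,0,0],[0.65,0,0,0,0],[0.65,0,0,0,0],[0.65,0,0,0,0],[0.65,0,0,0,0],[0.65,0,0,0,0]]], squeeze=30)

```text
time_s: 32.4
tcp_pos: [0.5546, 0.3052, 0.1009]
eef_rot: [-179.9, 0.0, -91.5]
contact_force: [4.9, 0.2, 2.5]
gripper_width: 0.0394
gripper_force: 30.0
```

Call:
play_rows(rows=[[[0.65,0,0,-0.01,0],[0.65,0,0,-0.04,0],[0.65,0,0,-0.08,0],[0.65,0,0,-0.12,0],[0.65,0,0,-0.16,0],[0.65,0,0,-0.18,0],[0.65,0,0,-0.188,0],[0.65,0,0,-0.188,0]]])

```text
time_s: 33.07
tcp_pos: [0.5534, 0.3048, 0.1943]
eef_rot: [179.9, 0.0, -91.5]
contact_force: [0.3, -0.9, -4.1]
gripper_width: 0.0395
gripper_force: 30.0
```

Call:
play_rows(rows=[[[0.65,0.03,0,0,0],[0.65,0.1,-0.01,0,-0.02],[0.65,0.18,-0.01,0,-0.03],[0.65,0.26,-0.02,0,-0.05],[0.65,0.34,-0.025,0,-0.064],[0.65,0.42,-0.025,0,-0.064],[0.65,0.49,-0.025,0,-0.064],[0.65,0.53,-0.025,0,-0.064]]])

```text
time_s: 33.73
tcp_pos: [0.5575, 0.0359, 0.1927]
eef_rot: [179.8, -0.1, -86.1]
contact_force: [0.7, 0.6, -4.6]
gripper_width: 0.0394
gripper_force: 30.0
```

Call:
play_rows(rows=[[[0.65,0.03,0.005,0,-0.01],[0.65,0.07,0.012,0,-0.023],[0.65,0.11,0.02,0,-0.023],[0.65,0.15,0.027,0,-0.023],[0.65,0.175,0.031,0,-0.023],[0.65,0.189,0.031,0,-0.023],[0.65,0.189,0.031,0,-0.023],[0.65,0.189,0.031,0,-0.023]]])

```text
time_s: 34.4
tcp_pos: [0.5508, -0.0557, 0.1939]
eef_rot: [179.9, 0.0, -84.0]
contact_force: [0.4, -0.2, -4.2]
gripper_width: 0.0394
gripper_force: 30.0
```

Call:
play_rows(rows=[[[0.65,0,0,0,0],[0.65,0,0,0.02,0],[0.65,0,0,0.045,0],[0.65,0,0,0.07,0],[0.65,0,0,0.095,0],[0.65,0,0,0.12,0],[0.65,0,0,0.145,0],[0.65,0,0,0.16,0]]])

```text
time_s: 35.07
tcp_pos: [0.5501, -0.055, 0.1125]
eef_rot: [179.9, 0.0, -83.9]
contact_force: [-0.1, -0.5, -3.9]
gripper_width: 0.0391
gripper_force: 30.0
```

Call:
play_rows(rows=[[[0.65,0,0,0,0],[0.65,0,0,0.004,0],[0.65,0,0,0.009,0],[0.65,0,0,0.014,0],[0.65,0,0,0.019,0],[0.65,0,0,0.024,0],[0.65,0,0,0.028,0],[0.65,0,0,0.03,0]]])

```text
time_s: 35.73
tcp_pos: [0.5513, -0.0557, 0.1007]
eef_rot: [-180.0, -0.0, -83.9]
contact_force: [-6.5, 3.2, 16.3]
gripper_width: 0.0393
gripper_force: 30.0
```

Call:
play_rows(rows=[[[0.65,0,0,0,0],[0.65,0,0,0,0],[0.65,0,0,0,0],[0.65,0,0,0,0],[0.65,0,0,0,0],[0.65,0,0,0,0],[0.65,0,0,0,0],[0.65,0,0,0,0]]])

```text
time_s: 36.4
tcp_pos: [0.5512, -0.0557, 0.1008]
eef_rot: [-180.0, -0.0, -84.0]
contact_force: [-3.3, 0.9, 6.0]
gripper_width: 0.039
gripper_force: 30.0
```

Call:
play_rows(rows=[[[0.6,0,0,0,0],[0.5,0,0,0,0],[0.45,0,0,0,0],[0.3,0,0,0,0],[0.15,0,0,0,0],[0,0,0,0,0],[0,0,0,0,0],[0,0,0,0,0]]], squeeze=4)

```text
time_s: 37.07
tcp_pos: [0.551, -0.0557, 0.0995]
eef_rot: [180.0, -0.0, -84.0]
contact_force: [0.5, 0.3, 0.6]
gripper_width: 0.0761
gripper_force: 0.0
```

Call:
play_rows(rows=[[[0,0,0,-0.02,0],[0,0,0,-0.06,0],[0,0,0,-0.11,0],[0,0,0,-0.16,0],[0,0,0,-0.22,0],[0,0,0,-0.24,0],[0,0,0,-0.24,0],[0,0,0,-0.24,0]]])

```text
time_s: 37.73
tcp_pos: [0.5512, -0.0556, 0.2205]
eef_rot: [-179.9, 0.0, -84.0]
contact_force: [-0.8, 0.4, -0.7]
gripper_width: 0.0876
gripper_force: 0.0
```

Run:
```python
from h import *
im=r.capture("scene")
cv2.imwrite("pics/c7.png",cv2.resize(im[130:290,210:420],(787,600),interpolation=2)[:,:,::-1])
```

```text
(no output)
```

View pics/c7.png

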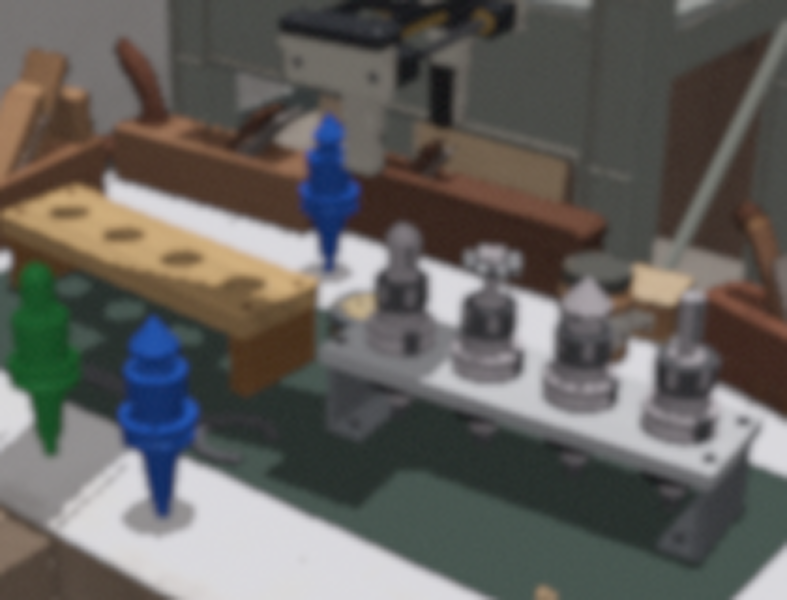

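All four stand seated and upright in the rack: ball (402,330), slot (487,360), vee (580,385), straight (680,415). The stand is empty and the look-alikes are where they were.

```bash
python3 -c "
from plant import r
print(r.close_job())"
```

```text
the job is handed in; nothing more can be done
None
```

The job is handed in: all four holders stand seated and upright in the aluminium rack in the original left-to-right order (ball, slot, vee, straight), after about 38 s of the 112 s allowed.

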